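# Do up the slack draw screw on a roof-bar painting cradle

### The job

The red roof bar is held in its painting cradle by clamps, and one wing-headed draw screw is still slack: it sits down low, with its wing pointing across to the bar. Pull that screw straight up against its spring until its thread catches, turn it clockwise as far as it goes, and let go so that it stays up and tight. The bar is freshly painted: keep off it.

Things in the scene. Friction and masses are not known exactly. Their poses are not given: they have to be found in the camera images.
- wing_grip (a point): Grip point of the slack screw's steel wing: an upright block 36 mm long (x axis), 12 mm thick (y axis, grip across it), 34 mm high. The point is on the upright screw axis, 12 mm below the wing's top, 21 mm above its collar (28 mm wide), 87 mm above the table. Of the 3 posts in a row, 115 mm apart, the others are fixed: a done-up wing, 11 mm higher and lying along the bar, and a round knurled head.
- draw_yoke (a joint): How far the slack draw screw is pulled up, in m: 0 down (start), 0.014 upper stop. A spring pulls it down with 3 N at the bottom, 6 N at the top. Below 8 mm a key stops it from turning; pull it up 10 to 13 mm before turning. Fully turned, the thread holds it at 11 mm.
- draw_screw (a joint): Turn of the slack draw screw, in rad, growing clockwise seen from above: 0 to 0.1 at the start (at 0 the wing points square to the bar), 1.4 at the stop (80 degrees). Turning takes about 0.05 N m; it stays where it is left once the thread holds it.
- roof_bar: Freshly painted red roof bar, 450 mm long, 36 mm wide (46 mm at its end feet), 24 mm high, fixed on the cradle; not to be touched. Origin at the middle of its underside, y along it, z up. Its top is about 70 mm above the table, 17 mm lower than the grip point; its centre line is 85 mm from the row of posts, on the side away from the robot.

How it is judged:
At the end, for the whole second after the job is handed in: The slack draw screw has been let go and stays up by itself, at least 9 mm above its start height, turned clockwise to at least 1.1 rad (its stop is at 1.4 rad), and is at rest (value of joint draw_yoke above 0.009 m and value of joint draw_screw above 1.1 rad and velocity of joint draw_screw below 0.1 rad/s); the robot touches nothing.
It fails at once if the robot touches the freshly painted bar (more than 2 N) (contact force between any of the fingers, the arm and roof_bar above 2 N).
It also fails if it takes over 38 s, if anything falls off the work surface, if the arm or the gripper's body presses on something with over 40 N, if the wrist force passes 120 N, or if a joint passes its speed limit or range.

### The arm

A 6-joint arm with a two-finger parallel gripper is mounted at the origin on the work surface. World frame = base frame: x ahead of the robot, y to its left, z up, the work surface at z = 0. Lengths are in m, angles in rad, forces in N, time in s.
With the tool pointing down it reaches from about 0.425 to 1.125 m from the base axis. Payload 14.9 kg.
Tool frame: the origin (TCP) lies at the very end of the fingers, on their centre line; the grasp point (between the pads) lies 19 mm behind it; z points along the fingers, y is the line along which they close (so a half turn about z gives the same grasp; the last joint's range is limited). The gripper opens to 91 mm and grips with 3 to 60 N. Pads are 32 mm wide; open, the fingers measure 118 mm over their backs; the gripper's body (76 mm by 178 mm) begins 60 mm behind the grasp point.
Start: joints at [-1.141, 0.379, 1.734, -0, 1.028, -0.033], TCP at [0.313, -0.626, 0.214] pointing down, gripper open.
Joint ranges: [-2.77, 2.77], [-0.74, 2.19], [0, 2.66], [-1.06, 4.2], [0.31, 2.87], [-3.08, 3.08]. Speed limits (rad/s): [1.89, 1.89, 2.39, 3.14, 3.14, 3.14].

### API

Orientations are given as a unit quaternion [x, y, z, w].
In Python, from bench import robot gives the robot as it stands.
- The arm moves only by the tool apply_moves, never from a script. Its argument "targets" is text: rows parted by semicolons, each of 7 numbers parted by spaces: the opening, from -1 (shut) to 1 (fully open), then the shift along the tool's x, y, z in m, then the turn, a rotation vector about the tool's x, y, z in degrees. In form: claw dx dy dz ax ay az; .... A call has 1 to 5 rows; each row shifts and turns the commanded pose from where the row before left it, along the tool's axes as they then stand; what a row does not reach is not made up. A row lasts 1/12 s, in which the tool goes at most 41.7 mm and 7.16 degrees, less where a joint would pass 70% of its speed; a pose out of reach is approached as far as the arm can. A call with a gripper value outside its range is refused whole. The fingers move at their own pace and stop on an object; "grip_force" is the grip in N (left out, the last holds). Time passes only in rows, so rows that do not move let the fingers close. It gives the time, the measured TCP pose, the force, the opening and the grip force at its end, in the units of the state.
- robot.read_state(): the state, without advancing time (a new reading comes with each control period).
- robot.snapshot(name): name is "scene" or "side" or "wrist"; returns a dict with "image" (420x560x3 uint8, red, green, blue), "depth" (420x560 float32, m along the optical axis (not along the pixel's ray), 0 where there is no reading), "intrinsics" (3x3 intrinsics, pixels), "k1" (the pictures are not rectified: a ray, as slopes to the right and down, at radius r is drawn at 1 + k1 r^2 times it, then the intrinsics apply), "world_from_camera" (4x4, takes a point from camera to world coordinates). Camera axes: x right, y down, z forward; pixel columns grow to the right and rows downward; lengths in m; the calibration is good to about 2 mm. A picture is of the moment at which its call begins.
- robot.sign_off(): hands the job in; it is judged then, once.
The state is a dict: "clock": time; "q": joint angles; "qd": joint speeds; "tau": joint torques, N m; "tcp_pos": TCP position; "tool_rot": TCP orientation; "wrist_force": force on the tool from outside, world axes, zero at the start; "moment": the same for the moment, N m; "finger_gap": opening from 0.0 (shut) to 1.0 (fully open); "finger_force": force on a finger pad.
Only numpy, scipy, OpenCV 4.12 (cv2) and the standard library are available. Lean on these libraries where they do the work, as an engineer would, in place of code of your own. Each camera call takes 0.05 s, during which the arm holds its last target. There are 200 camera calls.

## Working session

There is one attempt and no reset: what is moved stays moved. The work goes in short steps, Python scripts to look and compute and a tool call to move; the robot and the scene stay as the last step left them, time stands still between calls to the robot, and variables do not carry over. Pictures are saved under pics/ and viewed, at most 10 in all, crops included, and the job is handed in when it is done.

Besides the shell and the picture viewer there is one more tool, called by a JSON object that holds its "fn" and its "kwargs", one argument or row to a line. apply_moves: Moves the arm, as the interface text tells. Its arguments: {"type":"object","properties":{"targets":{"type":"string"},"grip_force":{"type":"number"}},"required":["targets"]}

```bash
mkdir -p pics; cat > h.py <<'E'
import numpy as np, cv2
from bench import robot
def snap(n,f):
    s=robot.snapshot(n); cv2.imwrite('pics/'+f,s['image'][...,::-1]); np.savez('/tmp/'+n+'.npz',**s); return s
def load(n): return np.load('/tmp/'+n+'.npz')
def ray(s,u,v):
    K=s['intrinsics'];k=float(s['k1'])
    d=np.array([(u-K[0,2])/K[0,0],(v-K[1,2])/K[1,1]]);p=d.copy()
    for _ in range(30): p=d/(1+k*(p@p))
    return p
def pt(s,u,v,z=None):
    p=ray(s,u,v);T=s['world_from_camera'];r=np.array([p[0],p[1],1.])
    if z is None: d=s['depth'][int(round(v)),int(round(u))]
    else: d=(z-T[2,3])/(T[:3,:3]@r)[2]
    return T[:3,:3]@(r*d)+T[:3,3]
E
python3 - <<'E'
from h import *
for n in('scene','side','wrist'):
    s=snap(n,n+'0.png'); print(n,s['world_from_camera'].round(3).tolist(),s['k1'])
a=[cv2.imread(f'pics/{n}0.png') for n in('scene','side')]
st=robot.read_state();print(st)
E
```

```text
scene [[0.813, 0.504, -0.29, 0.766], [0.582, -0.701, 0.412, -0.22], [0.004, -0.504, -0.864, 0.64], [0.0, 0.0, 0.0, 1.0]] -0.03726453565287226
side [[-0.841, -0.315, 0.439, 0.297], [-0.54, 0.456, -0.708, 0.495], [0.023, -0.833, -0.553, 0.456], [0.0, 0.0, 0.0, 1.0]] -0.0582448068352026
wrist [[0.447, -0.857, -0.255, 0.384], [-0.895, -0.428, -0.127, -0.589], [-0.0, 0.285, -0.958, 0.384], [0.0, 0.0, 0.0, 1.0]] -0.06052512610216389
{'clock': 0.15, 'q': array([-1.14128853e+00,  3.79268229e-01,  1.73460666e+00,  7.41565990e-06,
        1.02849398e+00, -3.33207986e-02]), 'qd': array([-0.00056216, -0.00146462, -0.00272841, -0.00040213,  0.00049505,
        0.00023443]), 'tau': array([-2.91940007e-03, -7.64116645e+01, -4.34658837e+01,  6.49708486e-02,
        4.09311836e-02, -5.33865636e-05]), 'tcp_pos': array([ 0.31240572, -0.62611391,  0.21347263]), 'tool_rot': array([ 9.73343359e-01,  2.29352467e-01, -7.32660761e-05, -3.81139077e-04]), 'wrist_force': array([-0.26557805, -0.68755749,  0.27557183]), 'moment': array([-0.0398128 , -0.05420112,  0.0112521 ]), 'finger_force': 0.0, 'finger_gap': 0.9999424827872743}
```

View pics/scene0.png

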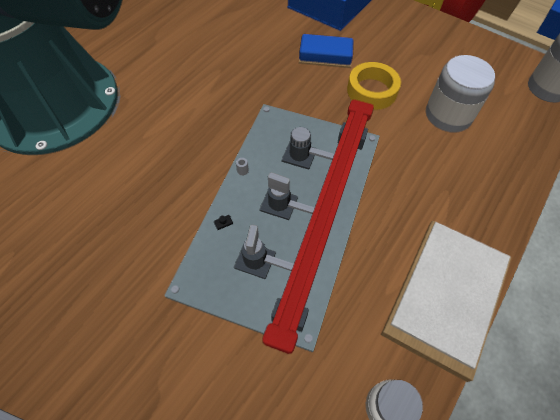

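The scene shows three posts: a knurled head (301,140), a wing lying across toward the bar (278,188), which is the slack screw, and a wing along the bar (253,243). Next I'll enlarge that area.

```bash
python3 - <<'E'
from h import *
im=cv2.imread('pics/scene0.png')[110:290,200:380]; cv2.imwrite('pics/c1.png',cv2.resize(im,(600,600),interpolation=cv2.INTER_CUBIC)[:,:])
E
```

```text
(no output)
```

View pics/c1.png

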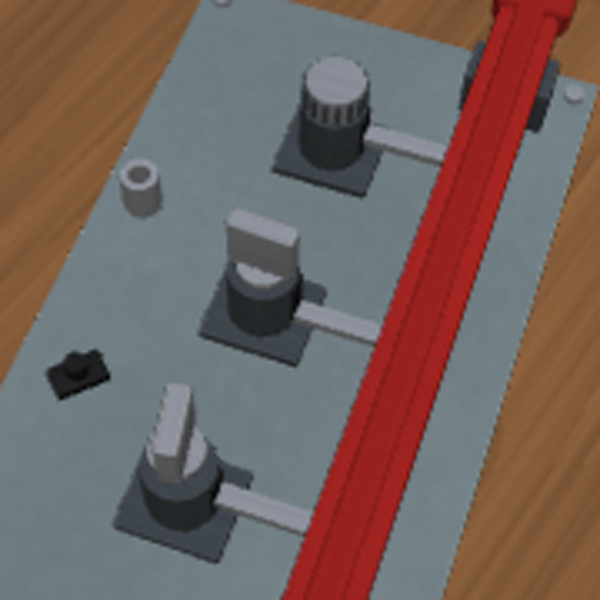

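View pics/side0.png

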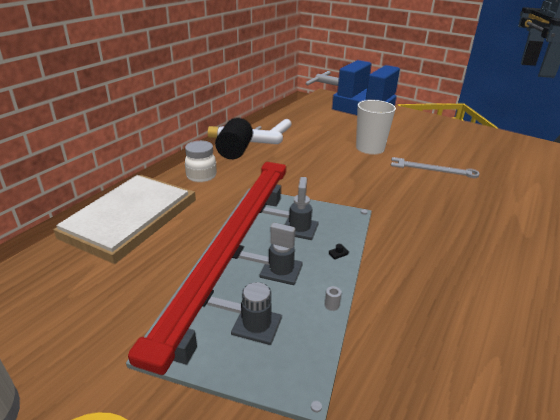

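The crop confirms the slack wing is the middle post, with its top face centred at about crop (264,227), which is full-image (279.2,178.2). The side view agrees: its top is near (284,228), between the knurled head (257,290) and the done-up wing (302,182).

```bash
python3 - <<'E'
from h import *
s=load('scene')
c=lambda x,y:(200+x*.3-.35,110+y*.3-.35)
for n,p,z in [('wing',c(264,227),.099),('wL',c(231,215),.099),('wR',c(298,238),.099),('knurl',c(337,77),None),('done',c(177,390),.110),('doneNear',c(165,450),.11)]:
    print(n,pt(s,*p,z).round(4))
print(pt(s,*c(264,227)).round(4))
# bar: red mask, depth cloud
im=s['image'].astype(int);m=(im[...,0]>110)&(im[...,1]<60)&(im[...,2]<60)
v,u=np.nonzero(m);P=np.array([pt(s,a,b) for a,b in zip(u,v)])
k=(abs(P[:,2]-.07)<.006)&(P[:,0]<.9);P=P[k]
r=cv2.minAreaRect((P[:,:2]*1000).astype(np.float32));print(r,len(P))
b=P[:,:2].mean(0);d=np.linalg.svd(P[:,:2]-b,full_matrices=False)[2][0];print(b,d,np.degrees(np.arctan2(d[1],d[0])))
t=load('side');
for q in [(284,228)]: print(pt(t,*q,.099),pt(t,*q))
w=pt(s,*c(264,227),.099)[:2];print('dist to bar',np.cross(d,w-b))
E
```

```text
wing [0.5515 0.0756 0.099 ]
wL [0.5344 0.072  0.099 ]
wR [0.5684 0.08   0.099 ]
knurl [0.5184 0.1884 0.0786]
done [ 0.5753 -0.0228  0.11  ]
doneNear [ 0.5888 -0.0487  0.11  ]
[0.5516 0.0754 0.0994]
((632.0010375976562, 98.27372741699219), (45.178646087646484, 482.2204895019531), 15.723381042480469) 3358
[0.6443845  0.05516463] [ 0.27208835 -0.96227228] -74.21142647342961
[0.54551399 0.07828047 0.099     ] [0.54602199 0.07742685 0.09826944]
dist to bar -0.08384101054480839<stdin>:15: DeprecationWarning: Arrays of 2-dimensional vectors are deprecated. Use arrays of 3-dimensional vectors instead. (deprecated in NumPy 2.0)
```

```bash
python3 - <<'E'
from h import *
t=load('side')
for q in [(376,108),(375,140),(235,135),(280,130),(357,72),(322,78),(433,168)]: print(q,pt(t,*q).round(3))
E
```

```text
(376, 108) [ 0.629 -0.487  0.09 ]
(375, 140) [ 0.597 -0.419  0.037]
(235, 135) [ 0.847 -0.198  0.065]
(280, 130) [ 0.831 -0.363  0.023]
(357, 72) [ 0.755 -0.647  0.122]
(322, 78) [ 0.882 -0.682  0.073]
(433, 168) [ 0.45  -0.424  0.005]
```

{"fn": "apply_moves", "kwargs": {
  "targets": "1 0.0263 -0.026 0 0 0 0;1 0.0263 -0.026 0 0 0 0;1 0.0263 -0.026 0 0 0 0;1 0.0263 -0.026 0 0 0 0;1 0.0263 -0.026 0 0 0 0"
}}

```text
clock: 0.57
tcp_pos: [0.3722, -0.4496, 0.2137]
tool_rot: [0.973, 0.229, -0.0, -0.0]
wrist_force: [0.3, -0.0, -0.3]
finger_gap: 1.002
finger_force: 0.0
```

{"fn": "apply_moves", "kwargs": {
  "targets": "1 0.0263 -0.026 0 0 0 0;1 0.0263 -0.026 0 0 0 0;1 0.0263 -0.026 0 0 0 0;1 0.0263 -0.026 0 0 0 0;1 0.0263 -0.026 0 0 0 0"
}}

```text
clock: 0.98
tcp_pos: [0.4319, -0.2746, 0.2139]
tool_rot: [0.973, 0.229, -0.0, -0.0]
wrist_force: [1.3, -0.9, -0.7]
finger_gap: 0.998
finger_force: 0.0
```

{"fn": "apply_moves", "kwargs": {
  "targets": "1 0.0263 -0.026 0 0 0 0;1 0.0263 -0.026 0 0 0 0;1 0.0263 -0.026 0 0 0 0;1 0.0263 -0.026 0 0 0 0;1 0.0263 -0.026 0 0 0 0"
}}

```text
clock: 1.4
tcp_pos: [0.4915, -0.0995, 0.214]
tool_rot: [0.973, 0.229, 0.0, 0.0]
wrist_force: [0.8, -1.0, -0.3]
finger_gap: 1.003
finger_force: 0.0
```

{"fn": "apply_moves", "kwargs": {
  "targets": "1 0.0263 -0.026 0 0 0 0;1 0.0263 -0.026 0 0 0 0;1 0.0263 -0.026 0 0 0 0;1 0.0263 -0.026 0 0 0 0;1 0.0263 -0.026 0 0 0 0"
}}

```text
clock: 1.82
tcp_pos: [0.5512, 0.0757, 0.2139]
tool_rot: [0.973, 0.229, -0.0, 0.0]
wrist_force: [0.7, -1.5, 0.2]
finger_gap: 1.002
finger_force: 0.0
```

{"fn": "apply_moves", "kwargs": {
  "targets": "1 0 0 0 0 0 6.25;1 0 0 0 0 0 6.25;1 0 0 0 0 0 0"
}}

```text
clock: 2.07
tcp_pos: [0.5509, 0.0744, 0.2137]
tool_rot: [0.993, 0.12, -0.0, 0.0]
wrist_force: [0.5, 0.9, -0.3]
finger_gap: 1.001
finger_force: 0.0
```

```bash
python3 - <<'E'
from h import *
snap('wrist','w1.png');print(robot.read_state())
E
```

```text
{'clock': 2.1167, 'q': array([9.16141211e-02, 1.53513789e-01, 2.02743452e+00, 3.82497680e-05,
       9.61131422e-01, 1.41562096e+00]), 'qd': array([-0.01527831, -0.00420238,  0.00394455, -0.00113533, -0.00010325,
       -0.07599712]), 'tau': array([  1.02856345, -54.68330741, -41.68911338,   0.05917113,
        -0.07996866,   1.63122643]), 'tcp_pos': array([0.55084261, 0.07401321, 0.21370085]), 'tool_rot': array([ 9.92397842e-01,  1.23070969e-01, -2.42919026e-04, -2.34073151e-05]), 'wrist_force': array([0.03767404, 0.06028948, 0.03769447]), 'moment': array([0.02024081, 0.02306009, 0.01589782]), 'finger_force': 0.0, 'finger_gap': 1.0002312740681552}
```

View pics/w1.png

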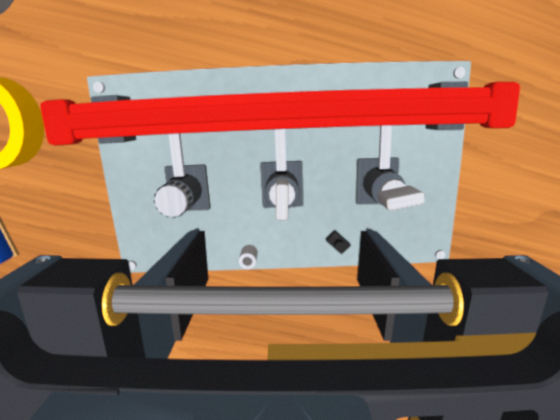

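The wrist view shows the slack wing's top at about (282,183)–(282,220). The bar lies above it in the image, and the fingers straddle it on either side at the bottom.

```bash
python3 - <<'E'
from h import *
s=load('wrist')
P=np.array([pt(s,u,v) for u in range(262,304) for v in range(165,235)])
Q=P[abs(P[:,2]-.099)<.005];print(len(Q),np.median(Q[:,2]))
r=cv2.minAreaRect((Q[:,:2]*1000).astype(np.float32));print(r)
b=Q.mean(0);d=np.linalg.svd(Q[:,:2]-b[:2],full_matrices=False)[2][0];print(b,np.degrees(np.arctan2(d[1],d[0])))
for q in [(282,183),(282,220)]: print(pt(s,*q,.099))
E
```

```text
438 0.09850156514651393
((550.8760375976562, 75.67630767822266), (34.90875244140625, 11.51692008972168), 13.51417064666748)
[0.55153022 0.07610164 0.09826788] -167.42483928500616
[0.56910502 0.08015666 0.099     ]
[0.53367988 0.07144663 0.099     ]
```

{"fn": "apply_moves", "kwargs": {
  "targets": "0.3 0 0 0.03 0 0 0;0.3 0 0 0.03 0 0 0;0.3 0 0 0.03 0 0 0;0.3 0 0 0 0 0 0;0.3 0 0 0 0 0 0"
}}

```text
clock: 2.53
tcp_pos: [0.5502, 0.0733, 0.1233]
tool_rot: [0.992, 0.123, -0.001, -0.0]
wrist_force: [0.4, 0.5, 0.3]
finger_gap: 0.671
finger_force: 0.0
```

{"fn": "apply_moves", "kwargs": {
  "targets": "0.3 0.0014 -0.0022 0.02 0 0 0;0.3 0 0 0.02 0 0 0;0.3 0 0 0.009 0 0 0;0.3 0 0 0 0 0 0;0.3 0 0 0 0 0 0"
}}

```text
clock: 2.95
tcp_pos: [0.5525, 0.0762, 0.0762]
tool_rot: [0.992, 0.122, 0.0, 0.0]
wrist_force: [0.5, -0.7, 0.1]
finger_gap: 0.648
finger_force: 0.0
```

Position is good, so I'll close on the wing.

{"fn": "apply_moves", "kwargs": {
  "targets": "-1 0 0 0 0 0 0;-1 0 0 0 0 0 0;-1 0 0 0 0 0 0;-1 0 0 0 0 0 0;-1 0 0 0 0 0 0",
  "grip_force": 35
}}

```text
clock: 3.37
tcp_pos: [0.552, 0.0763, 0.0753]
tool_rot: [0.993, 0.122, 0.0, -0.0]
wrist_force: [-0.8, -0.1, 0.3]
finger_gap: 0.317
finger_force: 0.0
```

{"fn": "apply_moves", "kwargs": {
  "targets": "-1 0 0 0 0 0 0;-1 0 0 0 0 0 0;-1 0 0 0 0 0 0"
}}

```text
clock: 3.62
tcp_pos: [0.5521, 0.076, 0.075]
tool_rot: [0.992, 0.122, 0.0, 0.0]
wrist_force: [1.5, -6.1, -0.7]
finger_gap: 0.129
finger_force: 35.0
```

{"fn": "apply_moves", "kwargs": {
  "targets": "-1 0 0 0 0 0 0;-1 0 0 -0.004 0 0 0;-1 0 0 -0.004 0 0 0;-1 0 0 -0.0035 0 0 0;-1 0 0 0 0 0 0"
}}

```text
clock: 4.03
tcp_pos: [0.552, 0.0758, 0.0866]
tool_rot: [0.993, 0.122, 0.0, 0.0]
wrist_force: [3.3, -5.0, -7.1]
finger_gap: 0.127
finger_force: 35.0
```

{"fn": "apply_moves", "kwargs": {
  "targets": "-1 0 0 0 0 0 0;-1 0 0 0 0 0 0"
}}

```text
clock: 4.2
tcp_pos: [0.5519, 0.0758, 0.0861]
tool_rot: [0.993, 0.122, 0.0, 0.0]
wrist_force: [4.4, -5.2, -7.3]
finger_gap: 0.129
finger_force: 35.0
```

{"fn": "apply_moves", "kwargs": {
  "targets": "-1 0.0005 0.0005 0 0 0 4;-1 0 0 0 0 0 4;-1 0 0 0 0 0 4;-1 0 0 0 0 0 4;-1 0 0 0 0 0 4"
}}

```text
clock: 4.62
tcp_pos: [0.5521, 0.0755, 0.0859]
tool_rot: [0.999, -0.054, -0.0, 0.0]
wrist_force: [1.6, -4.5, -6.3]
finger_gap: 0.128
finger_force: 35.0
```

```bash
python3 - <<'E'
from h import *
s=robot.read_state();print({k:np.round(s[k],4) for k in('q','tcp_pos','wrist_force','moment')})
E
```

```text
{'q': array([ 9.4300e-02,  3.5050e-01,  2.0695e+00, -9.0000e-04,  7.2230e-01,
        1.7733e+00]), 'tcp_pos': array([0.5521, 0.0755, 0.0859]), 'wrist_force': array([ 1.55 , -4.512, -6.313]), 'moment': array([-0.9965, -0.3895,  0.053 ])}
```

{"fn": "apply_moves", "kwargs": {
  "targets": "-1 0 0 0 0 0 4;-1 0 0 0 0 0 4;-1 0 0 0 0 0 4;-1 0 0 0 0 0 4;-1 0 0 0 0 0 4"
}}

```text
clock: 5.03
tcp_pos: [0.552, 0.0752, 0.0859]
tool_rot: [0.974, -0.226, -0.0, 0.001]
wrist_force: [0.8, -7.4, -5.8]
finger_gap: 0.13
finger_force: 35.0
```

{"fn": "apply_moves", "kwargs": {
  "targets": "-1 0 0 0 0 0 4;-1 0 0 0 0 0 4;-1 0 0 0 0 0 4;-1 0 0 0 0 0 4;-1 0 0 0 0 0 4"
}}

```text
clock: 5.45
tcp_pos: [0.5519, 0.075, 0.0859]
tool_rot: [0.92, -0.392, -0.0, 0.001]
wrist_force: [-0.3, -9.7, -5.5]
finger_gap: 0.127
finger_force: 35.0
```

```bash
python3 - <<'E'
from h import *
s=robot.read_state();print({k:np.round(s[k],4) for k in('q','tcp_pos','tool_rot','wrist_force','moment')})
E
```

```text
{'q': array([ 9.3900e-02,  3.5040e-01,  2.0697e+00, -1.9000e-03,  7.2270e-01,
        2.4714e+00]), 'tcp_pos': array([0.5519, 0.075 , 0.0859]), 'tool_rot': array([ 9.200e-01, -3.918e-01, -2.000e-04,  8.000e-04]), 'wrist_force': array([-0.3046, -9.6986, -5.4953]), 'moment': array([-1.9877, -0.1789,  0.0796])}
```

{"fn": "apply_moves", "kwargs": {
  "targets": "-1 0 0 0 0 0 4;-1 0 0 0 0 0 4;-1 0 0 0 0 0 4;-1 0 0 0 0 0 3;-1 0 0 0 0 0 0"
}}

```text
clock: 5.87
tcp_pos: [0.5517, 0.0749, 0.0859]
tool_rot: [0.861, -0.509, -0.0, 0.001]
wrist_force: [-0.5, -10.2, -2.4]
finger_gap: 0.133
finger_force: 35.0
```

{"fn": "apply_moves", "kwargs": {
  "targets": "-1 0 0 0 0 0 2;-1 0 0 0 0 0 2;-1 0 0 0 0 0 0"
}}

```text
clock: 6.12
tcp_pos: [0.5517, 0.0749, 0.0859]
tool_rot: [0.843, -0.537, -0.0, 0.001]
wrist_force: [-1.3, -10.5, -2.1]
finger_gap: 0.129
finger_force: 35.0
```

```bash
python3 - <<'E'
from h import *
s=robot.read_state();print({k:np.round(s[k],4) for k in('q','tcp_pos','tool_rot','wrist_force','moment')})
E
```

```text
{'q': array([ 9.3800e-02,  3.5030e-01,  2.0699e+00, -2.4000e-03,  7.2320e-01,
        2.8014e+00]), 'tcp_pos': array([0.5517, 0.0749, 0.0859]), 'tool_rot': array([ 8.433e-01, -5.375e-01, -2.000e-04,  1.200e-03]), 'wrist_force': array([ -1.3207, -10.4757,  -2.0802]), 'moment': array([-2.1627,  0.1453,  0.4578])}
```

The moment jumped to 0.46 N m, so it is at the stop, and the pull dropped, so the thread is holding. I'll release and lift.

{"fn": "apply_moves", "kwargs": {
  "targets": "-0.2 0 0 0 0 0 0;-0.2 0 0 0 0 0 0;-0.2 0 0 0 0 0 0;-0.2 0 0 0 0 0 0;-0.2 0 0 0 0 0 0"
}}

```text
clock: 6.53
tcp_pos: [0.5525, 0.076, 0.0865]
tool_rot: [0.843, -0.537, 0.0, -0.0]
wrist_force: [-0.2, 0.5, 0.0]
finger_gap: 0.401
finger_force: 0.0
```

{"fn": "apply_moves", "kwargs": {
  "targets": "-0.2 0 0 0 0 0 0;-0.2 0 0 -0.02 0 0 0;-0.2 0 0 -0.03 0 0 0;-0.2 0 0 -0.035 0 0 0;-0.2 0 0 -0.035 0 0 0"
}}

```text
clock: 6.95
tcp_pos: [0.5519, 0.0759, 0.2075]
tool_rot: [0.843, -0.537, -0.0, 0.0]
wrist_force: [0.6, 0.2, -0.1]
finger_gap: 0.402
finger_force: 0.0
```

{"fn": "apply_moves", "kwargs": {
  "targets": "-0.2 0 0 0 0 0 0;-0.2 0 0 0 0 0 0;-0.2 0 0 0 0 0 0"
}}

```text
clock: 7.2
tcp_pos: [0.5522, 0.0758, 0.206]
tool_rot: [0.843, -0.537, -0.0, 0.0]
wrist_force: [0.5, 0.9, 0.5]
finger_gap: 0.399
finger_force: 0.0
```

```bash
python3 - <<'E'
from h import *
s=snap('wrist','w2.png');snap('scene','s2.png')
P=np.array([pt(s,u,v) for u in range(0,560,2) for v in range(0,420,2) if s['depth'][v,u]>0])
Q=P[(np.hypot(P[:,0]-.551,P[:,1]-.0758)<.025)&(P[:,2]>.095)&(P[:,2]<.13)];print(len(Q),np.median(Q[:,2]))
if len(Q)>9: print(cv2.minAreaRect((Q[:,:2]*1000).astype(np.float32)))
st=robot.read_state();print(st['tcp_pos'],st['wrist_force'],st['finger_gap'])
a=cv2.imread('pics/w2.png');b=cv2.resize(cv2.imread('pics/s2.png')[110:290,200:380],(420,420))
cv2.imwrite('pics/both.png',cv2.resize(np.hstack([a,b]),(800,343)))
E
```

```text
141 0.10903407671969118
((550.0938720703125, 75.42804718017578), (10.985301971435547, 35.100032806396484), 25.045682907104492)
[0.55166477 0.07581982 0.20508447] [ 0.54459568  1.13546538 -0.44464856] 0.40382049724741576
```

View pics/both.png

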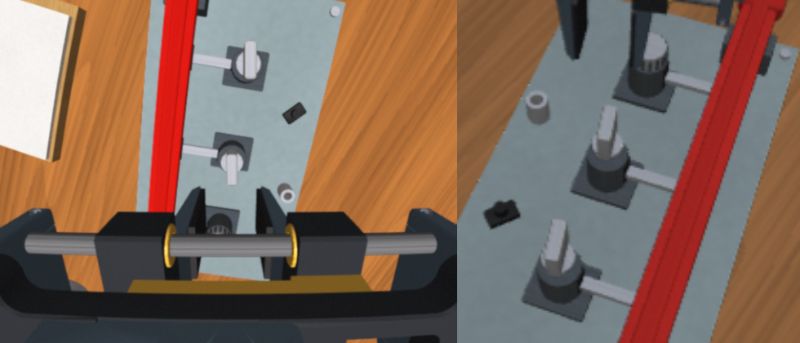

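The slack wing, at (232,160) in the left half and (605,130) in the right, now lies along the bar like the done-up one. Its top is at 0.109 m, about 11 mm up, and it sits at −65° (turned about 79°). The gripper is clear.

```bash
python3 -c "
from bench import robot
print(robot.sign_off())"
```

```text
the job is handed in; nothing more can be done
None
```

The slack draw screw was pulled up about 11 mm, turned clockwise about 79° to its stop, and released; the last pictures showed it staying up by itself with the gripper clear and the bar not touched. The job is handed in, at about 7 s on the clock; no verdict was returned.

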